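Re-set the swivel vise to its index block

TASK

Of the two small swivel vises on the bench, take the one that holds the wooden former. Loosen its clamp first, by swinging the black clamp lever at least an eighth of a turn counter-clockwise; then turn the vise by its upright wooden handle until the pointed nose under the handle points straight at the steel index block on the rim of the base. Last, swing the clamp lever back clockwise to its stop and let go.

Things in the scene. Friction and masses are not known exactly. Their poses are not given: they have to be found in the camera images.
- vise: Base of the vise to be set, the one with a turned wooden former (57 mm across, 48 mm high) in its jaws; the other vise's jaws are empty. Bolted-down dark disc, 244 mm across, 16 mm high. Origin on the swivel axis at bench height; x from its front to its back, z up. The jaws reach 78 mm, the former 99 mm above the bench.
- swing_grip (a point): Upright round wooden swing handle on the head's nose: 20 mm thick, free from 54 to 119 mm above the bench, this point at 100 mm; 92 mm from the swivel axis. Its x axis points to the swivel axis, the nose along -x. From the start the head must turn 0.5 to 1.4 rad clockwise seen from above; drag about 4 N at the handle; it stays where left. Never force it before the clamp is loose.
- index_mark (a point): Top centre of the steel index block (20 x 16 mm, top 40 mm above the bench) fixed on the rim of the base, 120 mm from the swivel axis. Its x axis points to the swivel axis. The head is set when the swing handle stands on the line from the swivel axis to this block.
- vise_clamp (a joint): Angle of the clamp lever, rad: 0 = fully tight, at its stop; grows counter-clockwise seen from above to 1.45 = fully loose, at its other stop; the clamp is loose above 0.7. It needs about 4 N at the grip and stays where left. The lever's vertical axis is at x = -25, y = +105 mm in the frame of vise.
- clamp_grip (a point): Upright round black grip at the end of the clamp lever: 15 mm thick, free from 64 to 116 mm above the bench, this point at 100 mm; 55 mm from the lever's axis. With the lever tight it lies from that axis 60 degrees counter-clockwise of the x axis of vise.

How it is judged (in metres and radians):
On the way, in this order (a step that is already met when the one before it is completed fails the run):
1. the clamp lever is swung loose, the head still standing where it was (value of joint vise_clamp above 0.7 rad and distance of swing_grip from where it was at the start of the episode below 0.02 m), for 0.1 s.
2. with the clamp loose, the head is swung to the index block (angle between the x axis of swing_grip and the x axis of index_mark, either way round below 0.19 rad and value of joint vise_clamp above 0.5 rad), for 0.2 s.
At the end, for the whole second after the job is handed in: The head of the vise with the former points at its index block within 0.19 rad (11 degrees), and its clamp lever is tight again, within 0.2 rad of its stop (angle between the x axis of swing_grip and the x axis of index_mark, either way round below 0.19 rad and value of joint vise_clamp below 0.2 rad); the robot touches nothing.
It also fails if it takes over 61 s, if anything falls off the work surface, if the arm or the gripper's body presses on something with over 40 N, if the wrist force passes 120 N, or if a joint passes its speed limit or range.

ROBOT

A 6-joint arm with a two-finger parallel gripper is mounted at the origin on a cart in front of the work surface, level with it; the furniture and walls round the work are solid. World frame = base frame: x ahead of the robot, y to its left, z up, the work surface at z = 0. Lengths are in m, angles in degrees, forces in N, time in s.
With the tool pointing down it reaches from about 0.25 to 0.725 m from the base axis. Payload 9.7 kg.
Tool frame: the origin (TCP) lies midway between the tips of the shut fingers; the grasp point (between the pads) lies bot.hold_point_z behind it (bot.hold_point_z is the distance from the TCP to the grasp point, in m); z points along the fingers, y is the line along which they close (so a half turn about z gives the same grasp; the last joint's range is limited). The gripper opens to 85 mm and grips with 20 to 120 N. Pads are 22 mm wide; open, the fingers measure 114 mm over their backs; the gripper's body (76 mm by 85 mm) begins 54 mm behind the grasp point. The pads swing forward as they close: fully open they stand 13 mm farther back than shut.
Start: joints at [-63.999, 4.979, 10.078, 95.1, 0, 90], TCP at [0.241, -0.494, 0.231] pointing down, gripper open.
Joint ranges: [-179.16, 179.16], [-48.56, 103.87], [-65.8, 70.77], [-126.05, 130.52], [-82.76, 87.17], [-180, 180]. Speed limits (degrees/s): [127.2, 127.2, 147.25, 180, 180, 180].

INTERFACE

Orientations are given as [roll, pitch, yaw] about the fixed x, y, z axes, in that order (R = Rz(yaw) Ry(pitch) Rx(roll)).
In Python, from workcell import bot, camera, camera_model, ticket gives the robot as it stands.
- The arm moves only by the tool send_rows, never from a script. Its argument "targets" is text: rows parted by semicolons, each of 5 numbers parted by spaces: the shift along the tool's x, y, z in mm, then the turn about the tool's z in degrees, then the closure in counts, from 0 (fully open) to 255 (shut). A call has 1 to 20 rows; each row is the pose to reach, as a shift and turn from the pose commanded when the call began, along the tool's axes at that moment; what a row does not reach only later rows make up. A row lasts 1/8 s, in which the tool goes at most 62.5 mm and 10.7 degrees, less where a joint would pass 70% of its speed; a pose out of reach is approached as far as the arm can. A call with a gripper value outside its range is refused whole. The fingers move at their own pace and stop on an object; "newtons" is the grip in N (left out, the last holds). Time passes only in rows, so rows that repeat a pose let the fingers close. It gives the time, the measured TCP pose, the force, the opening and the grip force at its end, in the units of the state.
- bot.get_obs(): the state, without advancing time (a new reading comes with each control period).
- camera(name): name is "scene" or "top" or "wrist"; returns the picture (420x560x3 uint8, blue, green, red); there is no depth.
- camera_model(name): a dict with "K" (3x3 intrinsics, pixels), "pose" (4x4, takes a point from camera to world coordinates); the wrist camera has in their place "T_tool_cam" (4x4, takes a point from camera to tool coordinates, whose origin is the TCP and whose axes are the flange's). Camera axes: x right, y down, z forward; pixel columns grow to the right and rows downward; lengths in m; the calibration is good to about 2 mm. The wrist camera is an equidistant fisheye: a pixel r from the principal point sees the ray r / f radians off the axis. A picture is of the moment at which its call begins: read the wrist's pose just before it. camera_model takes no time and is no camera call.
- ticket.job_done(): hands the job in; it is judged then, once.
The state is a dict: "time": time; "q": joint angles; "qd": joint speeds; "joint_efforts": joint torques, N m; "ee_pos": TCP position; "tcp_rot": TCP orientation; "wrist_force": force on the tool from outside, world axes, zero at the start; "torque": the same for the moment, N m; "opening": finger opening in m; "grasp_force": force on a finger pad.
Only numpy, scipy, OpenCV 4.12 (cv2) and the standard library are available. Lean on these libraries where they do the work, as an engineer would, in place of code of your own. Each camera call takes 0.05 s, during which the arm holds its last target. There are 200 camera calls.

## Working session

There is one attempt and no reset: what is moved stays moved. The work goes in short steps, Python scripts to look and compute and a tool call to move; the robot and the scene stay as the last step left them, time stands still between calls to the robot, and variables do not carry over. Pictures are saved under pics/ and viewed, at most 10 in all, crops included, and the job is handed in when it is done.

Besides the shell and the picture viewer there is one more tool, called after "Call:" by a JSON object that holds its "name" and its "arguments". send_rows: Moves the arm, as the interface text tells. Its arguments: {"type":"object","properties":{"targets":{"type":"string"},"newtons":{"type":"number"}},"required":["targets"]}

```bash
mkdir -p pics; ls; python3 - <<'E'
from workcell import bot,camera,camera_model
import cv2,numpy as np
o=bot.get_obs();print(o['time'],o['ee_pos'],o['tcp_rot'],o['opening'],bot.hold_point_z)
for n in('top','scene'):
    cv2.imwrite(f'pics/{n}0.png',camera(n));m=camera_model(n);print(n,np.round(m['K'],1).tolist(),np.round(m['pose'],3).tolist())
print(camera_model('wrist'))
E
```

```text
pics
0.0 [ 0.24102101 -0.49412543  0.23058561] [-1.79923922e+02  1.77226138e-03  2.60028688e+01] 0.08530463760563987 0.0187
top [[386.2, 0.0, 278.1], [0.0, 386.2, 211.6], [0.0, 0.0, 1.0]] [[0.045, -0.976, 0.211, 0.348], [-0.999, -0.046, 0.004, 0.022], [0.006, -0.211, -0.977, 0.933], [0.0, 0.0, 0.0, 1.0]]
scene [[380.9, 0.0, 285.6], [0.0, 380.9, 206.1], [0.0, 0.0, 1.0]] [[-0.785, -0.375, 0.494, 0.006], [-0.62, 0.455, -0.64, 0.673], [0.015, -0.808, -0.589, 0.687], [0.0, 0.0, 0.0, 1.0]]
{'K': array([[325.1922621 ,   0.        , 272.89708913],
       [  0.        , 325.1922621 , 201.52383763],
       [  0.        ,   0.        ,   1.        ]]), 'T_tool_cam': array([[ 5.48402694e-04, -9.61604351e-01, -2.74439013e-01,
         7.02664174e-02],
       [ 9.99999825e-01,  5.87879882e-04, -6.15993091e-05,
         1.29208104e-03],
       [ 2.20571338e-04, -2.74438931e-01,  9.61604505e-01,
        -1.43127854e-01],
       [ 0.00000000e+00,  0.00000000e+00,  0.00000000e+00,
         1.00000000e+00]])}
```

View pics/top0.png

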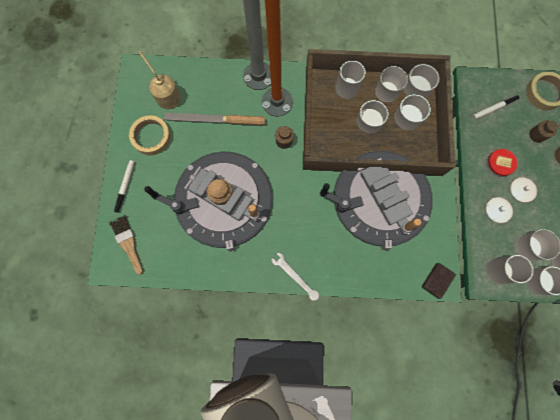

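View pics/scene0.png

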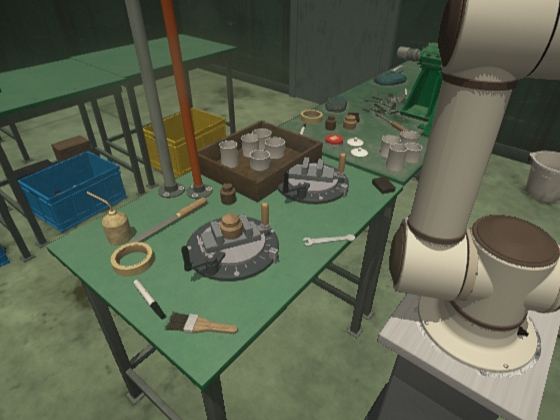

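Top view: the left vise, disc centre about (224,199), holds the former. Its handle is at about (253,211), the index block at (229,244) and the clamp grip at (149,190). The scene view confirms this. Next I'll measure more exactly on a zoomed crop.

```bash
cat > h.py <<'E'
import numpy as np,cv2
from workcell import bot,camera,camera_model
def ray(n,u,v):
    m=camera_model(n);d=np.linalg.inv(m['K'])@[u,v,1.];P=m['pose'];return P[:3,3],P[:3,:3]@d
def onz(n,u,v,z):
    c,d=ray(n,u,v);return c+d*(z-c[2])/d[2]
def proj(n,p):
    m=camera_model(n);P=m['pose'];q=m['K']@(P[:3,:3].T@(np.array(p)-P[:3,3]));return q[:2]/q[2]
E
python3 - <<'E'
from h import *
a=cv2.imread('pics/top0.png');b=cv2.imread('pics/scene0.png')
A=cv2.resize(a[140:260,130:290],None,fx=4.9,fy=4.9,interpolation=cv2.INTER_CUBIC)
B=cv2.resize(b[190:290,170:300],None,fx=5.5,fy=5.5,interpolation=cv2.INTER_CUBIC)
cv2.imwrite('pics/topc.png',A);cv2.imwrite('pics/scec.png',B)
# disc: dark low-sat non-green pixels contour hull
hsv=cv2.cvtColor(a,cv2.COLOR_BGR2HSV);m=((hsv[...,1]<70)).astype('u1' if 0 else 'uint8')*255
r=np.zeros_like(m);r[145:255,170:280]=m[145:255,170:280]
r=cv2.morphologyEx(r,cv2.MORPH_OPEN,np.ones((9,9)))
c=max(cv2.findContours(r,0,1)[0],key=cv2.contourArea);e=cv2.fitEllipse(cv2.convexHull(c));print(e)
print(onz('top',*e[0],.016))
for z,p in((.016,(224,199)),(.119,(253,207)),(.04,(229,244)),(.116,(149,190))):print(p,onz('top',*p,z))
E
```

```text
((223.4470672607422, 199.6649627685547), (96.83346557617188, 105.87994384765625), 79.70863342285156)
[0.56915044 0.16016954 0.016     ]
(224, 199) [0.57088256 0.15894695 0.016     ]
(253, 207) [0.53098038 0.07975494 0.119     ]
(229, 244) [0.45825994 0.13575074 0.04      ]
(149, 190) [0.55908561 0.30909403 0.116     ]
```

View pics/topc.png

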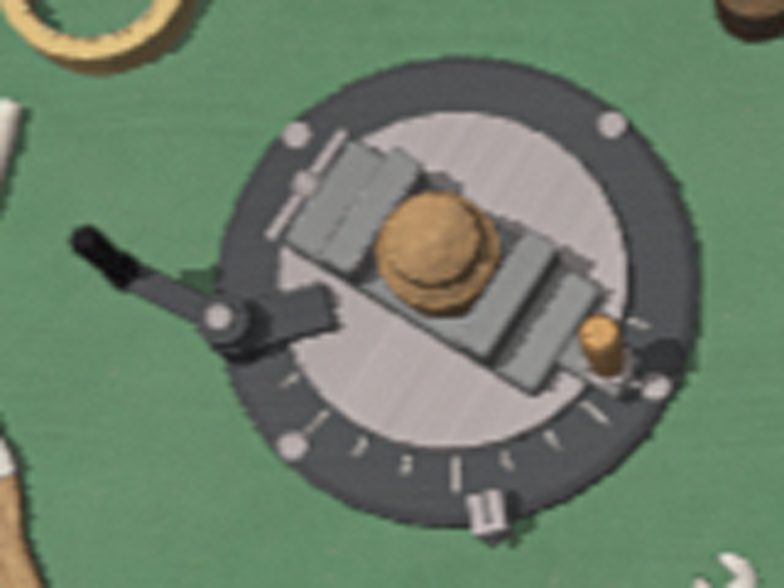

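View pics/scec.png

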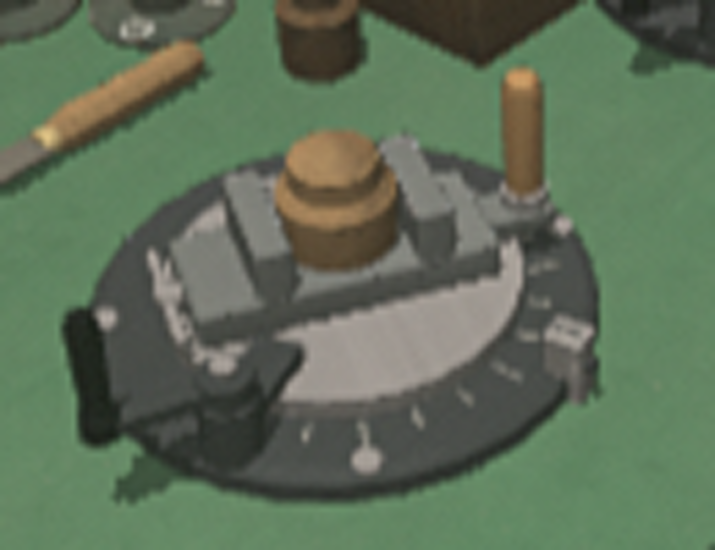

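```bash
python3 - <<'E'
from h import *
T=lambda x,y:(x/4.9+130-.4,y/4.9+140-.4)
S=lambda x,y:(x/5.5+170-.4,y/5.5+190-.4)
def tri(p,q):
    c,d=ray('top',*p);e,f=ray('scene',*q);s=np.linalg.lstsq(np.c_[d,-f],e-c,rcond=None)[0]
    a,b=c+d*s[0],e+f*s[1];return np.round((a+b)/2,4),np.round(np.linalg.norm(a-b),4)
print('handle',tri(T(600,330),S(523,78)),onz('top',*T(600,330),.119),onz('scene',*S(523,78),.119))
print('grip',tri(T(87,240),S(80,318)),onz('top',*T(87,240),.116),onz('scene',*S(80,318),.116))
print('index',tri(T(487,505),S(569,332)),onz('top',*T(487,503),.04),onz('scene',*S(569,332),.04))
print('axis',tri(T(218,318),S(221,362)))
# disc edges at z=.016 top rim: left,right,top
pts=np.array([onz('top',*T(*p),.016)[:2] for p in((219,270),(698,285),(458,57),(290,120),(630,120),(245,400),(675,400))])
A=np.c_[2*pts,np.ones(len(pts))];s=np.linalg.lstsq(A,(pts**2).sum(1),rcond=None)[0];print('disc',s[:2],np.sqrt(s[2]+s[0]**2+s[1]**2))
E
```

```text
handle (array([0.5309, 0.0817, 0.1178]), np.float64(0.0009)) [0.53100189 0.08181284 0.119     ] [0.52931499 0.08278249 0.119     ]
grip (array([0.5634, 0.3146, 0.113 ]), np.float64(0.0012)) [0.56211913 0.31305054 0.116     ] [0.56118703 0.31664737 0.116     ]
index (array([0.4602, 0.1354, 0.0384]), np.float64(0.0032)) [0.4623266  0.13607272 0.04      ] [0.45754982 0.13611619 0.04      ]
axis (array([0.5409, 0.2655, 0.0662]), np.float64(0.0015))
disc [0.5746638  0.16083942] 0.12071814145057874
```

Measurements hold up: the disc radius is 0.121 m, the handle is 0.091 m and the index 0.117 m from the axis, and the lever arm is 0.0535 m. Vise yaw is about 5°, and the head must turn about 48° clockwise. I'll move above the clamp grip, with the tool x axis along the lever.

Call:
{"name": "send_rows", "arguments": {"targets": "644 -585 0 -39 0;644 -585 0 -39 0;644 -585 0 -39 0;644 -585 0 -39 0;644 -585 0 -39 0;644 -585 0 -39 0;644 -585 0 -39 0;644 -585 0 -39 0;644 -585 0 -39 0;644 -585 0 -39 0;644 -585 0 -39 0;644 -585 0 -39 0;644 -585 0 -39 0;644 -585 0 -39 0;644 -585 0 -39 0;644 -585 0 -39 0;644 -585 0 -39 0;644 -585 0 -39 0;644 -585 0 -39 0;644 -585 0 -39 0", "newtons": 25}}

```text
time: 2.6
ee_pos: [0.5635, 0.3135, 0.2316]
tcp_rot: [180.0, -0.0, 65.0]
wrist_force: [0.2, 0.1, -0.4]
opening: 0.0852
grasp_force: 0.0
```

```bash
python3 - <<'E'
from h import *
o=bot.get_obs();print(o['time'],o['ee_pos'],o['tcp_rot'],np.round(o['q'],1))
im=camera('wrist');cv2.imwrite('pics/w1.png',im)
# predicted pixel of grip top & bottom, handle
from scipy.spatial.transform import Rotation as R
m=camera_model('wrist');W=np.eye(4);W[:3,:3]=R.from_euler('xyz',o['tcp_rot'],degrees=True).as_matrix();W[:3,3]=o['ee_pos'];C=W@m['T_tool_cam']
for p in((.5635,.314,.116),(.5635,.314,.064),(.531,.082,.119),(.541,.2635,.066)):
    q=C[:3,:3].T@(np.array(p)-C[:3,3]);t=np.arctan2(np.hypot(*q[:2]),q[2]);d=q[:2]/np.hypot(*q[:2]);print(p,m['K'][:2,2]+m['K'][0,0]*t*d)
E
```

```text
2.6 [0.56347952 0.31348112 0.23161926] [ 1.79982410e+02 -2.37072981e-02  6.49785299e+01] [ 29.1  18.7  26.2  97.4  -0.  144.1]
(0.5635, 0.314, 0.116) [270.89481899 195.76380197]
(0.5635, 0.314, 0.064) [271.20175422 182.11430378]
(0.531, 0.082, 0.119) [331.4697026  386.69758969]
(0.541, 0.2635, 0.066) [272.19482018 235.52030843]
```

View pics/w1.png

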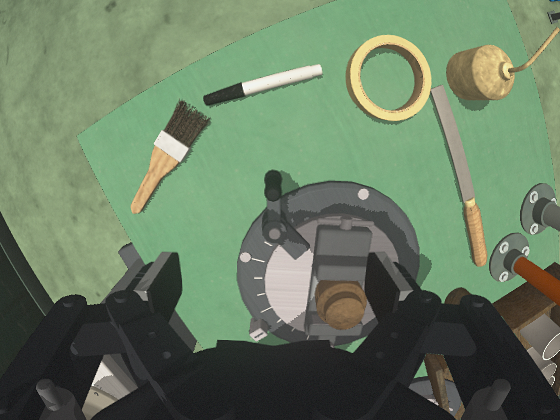

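The wrist view shows the grip at about (273,185) and the lever axis at (275,234), within about 2 mm of prediction. I'll descend and grip.

Call:
{"name": "send_rows", "arguments": {"targets": "0 0 40 0 0;0 0 80 0 0;0 0 120 0 0;0 0 140 0 0;0 0 153 0 0;0 0 153 0 0;0 0 153 0 0;0 0 153 0 255;0 0 153 0 255;0 0 153 0 255;0 0 153 0 255;0 0 153 0 255;0 0 153 0 255;0 0 153 0 255;0 0 153 0 255;0 0 153 0 255;0 0 153 0 255;0 0 153 0 255", "newtons": 25}}

```text
time: 4.9
ee_pos: [0.5635, 0.3138, 0.0784]
tcp_rot: [-180.0, -0.0, 65.0]
wrist_force: [-0.8, 0.6, 3.5]
opening: 0.0142
grasp_force: 24.5
```

Call:
{"name": "send_rows", "arguments": {"targets": "-0.3 -5.7 0 -6 255;-1.2 -11.4 0 -12 255;-2.7 -17 0 -18 255;-4.8 -22.4 0 -24 255;-7.4 -27.5 0 -30 255;-10.5 -32.3 0 -36 255;-14.1 -36.8 0 -42 255;-18.2 -40.9 0 -48 255;-22.7 -44.5 0 -54 255;-27.5 -47.6 0 -60 255;-32.6 -50.2 0 -66 255;-32.6 -50.2 0 -66 255;-32.6 -50.2 0 -66 255"}}

```text
time: 6.52
ee_pos: [0.5057, 0.3038, 0.0784]
tcp_rot: [180.0, 0.2, 130.9]
wrist_force: [7.1, -8.5, 1.0]
opening: 0.0134
grasp_force: 24.7
```

Call:
{"name": "send_rows", "arguments": {"targets": "0 0 0 0 0;0 0 0 0 0;0 0 0 0 0;0 0 0 0 0;0 0 0 0 0;0 0 -40 0 0;0 0 -90 0 0;0 0 -122 0 0;0 0 -122 0 0;-185 -127 -122 -110 0;-185 -127 -122 -110 0;-185 -127 -122 -110 0;-185 -127 -122 -110 0;-185 -127 -122 -110 0;-185 -127 -122 -110 0;-185 -127 -122 -110 0;-185 -127 -122 -110 0;-185 -127 -122 -110 0;-185 -127 -122 -110 0;-185 -127 -122 -110 0"}}

```text
time: 9.02
ee_pos: [0.5294, 0.0825, 0.199]
tcp_rot: [179.9, -0.1, -118.8]
wrist_force: [-0.5, -0.7, 0.1]
opening: 0.0854
grasp_force: 0.0
```

Call:
{"name": "send_rows", "arguments": {"targets": "0 0 0 0 0;0 0 0 0 0;0 0 0 0 0;0 0 0 0 0"}}

```text
time: 9.52
ee_pos: [0.5297, 0.0825, 0.2002]
tcp_rot: [180.0, -0.0, -119.0]
wrist_force: [-0.3, -0.2, -0.2]
opening: 0.0854
grasp_force: 0.0
```

```bash
python3 - <<'E'
from h import *
o=bot.get_obs();print(o['time'],o['ee_pos'],o['tcp_rot'],np.round(o['q'],1))
im=camera('wrist');t=cv2.resize(camera('top')[130:260,110:290],None,fx=3.2,fy=3.2,interpolation=cv2.INTER_CUBIC)
im=np.vstack([im]);cv2.imwrite('pics/w2.png',im);cv2.imwrite('pics/t2.png',t)
from scipy.spatial.transform import Rotation as R
m=camera_model('wrist');W=np.eye(4);W[:3,:3]=R.from_euler('xyz',o['tcp_rot'],degrees=True).as_matrix();W[:3,3]=o['ee_pos'];C=W@m['T_tool_cam']
for p in((.5305,.081,.119),(.5305,.081,.054),(.4602,.135,.04)):
    q=C[:3,:3].T@(np.array(p)-C[:3,3]);t=np.arctan2(np.hypot(*q[:2]),q[2]);d=q[:2]/np.hypot(*q[:2]);print(p,m['K'][:2,2]+m['K'][0,0]*t*d)
E
```

```text
9.525 [0.52971591 0.08250046 0.20022231] [ 1.79997025e+02 -2.34853333e-03 -1.19031889e+02] [  8.9   2.5   4.   91.5  -0.  -52.1]
(0.5305, 0.081, 0.119) [272.81169439 207.9540366 ]
(0.5305, 0.081, 0.054) [272.81661093 187.07347187]
(0.4602, 0.135, 0.04) [361.29038324 197.06143644]
```

View pics/w2.png

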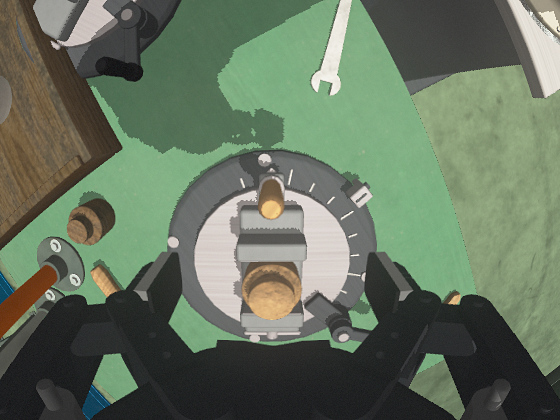

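Wrist view: handle top at (271,207), as predicted (273,208), and index block at (361,193). I'll descend and grip the handle.

Call:
{"name": "send_rows", "arguments": {"targets": "1 -1 40 0 0;1 -1 80 0 0;1 -1 105 0 0;1 -1 117 0 0;1 -1 117 0 0;1 -1 117 0 0;1 -1 117 0 255;1 -1 117 0 255;1 -1 117 0 255;1 -1 117 0 255;1 -1 117 0 255;1 -1 117 0 255;1 -1 117 0 255;1 -1 117 0 255;1 -1 117 0 255", "newtons": 30}}

```text
time: 11.5
ee_pos: [0.5303, 0.0811, 0.0835]
tcp_rot: [-180.0, 0.0, -119.0]
wrist_force: [-1.0, -1.0, 6.5]
opening: 0.0186
grasp_force: 29.7
```

```bash
python3 - <<'E'
import numpy as np
R=92
for a in (6,12,18,24,30,36,42,48,48.5): r=np.radians(a);print(a,round(R*(np.cos(r)-1),1),round(R*np.sin(r),1))
E
```

```text
6 -0.5 9.6
12 -2.0 19.1
18 -4.5 28.4
24 -8.0 37.4
30 -12.3 46.0
36 -17.6 54.1
42 -23.6 61.6
48 -30.4 68.4
48.5 -31.0 68.9
```

Call:
{"name": "send_rows", "arguments": {"targets": "-0.5 9.6 0 6 255;-2 19.1 0 12 255;-4.5 28.4 0 18 255;-8 37.4 0 24 255;-12.3 46 0 30 255;-17.6 54.1 0 36 255;-23.6 61.6 0 42 255;-30.4 68.4 0 48 255;-31 68.9 0 48.5 255;-31 68.9 0 48.5 255;-31 68.9 0 48.5 255;-31 68.9 0 48.5 255"}}

```text
time: 13.0
ee_pos: [0.4849, 0.142, 0.0835]
tcp_rot: [179.9, 0.0, -167.4]
wrist_force: [-0.9, 1.6, 5.4]
opening: 0.0187
grasp_force: 29.9
```

Call:
{"name": "send_rows", "arguments": {"targets": "0 0 0 0 0;0 0 0 0 0;0 0 0 0 0;0 0 0 0 0;0 0 0 0 0;0 0 -40 0 0;0 0 -90 0 0;0 0 -117 0 0;0 0 -117 0 0;-55 154 -117 61.5 0;-55 154 -117 61.5 0;-55 154 -117 61.5 0;-55 154 -117 61.5 0;-55 154 -117 61.5 0;-55 154 -117 61.5 0;-55 154 -117 61.5 0;-55 154 -117 61.5 0;-55 154 -117 61.5 0;-55 154 -117 61.5 0;-55 154 -117 61.5 0"}}

```text
time: 15.5
ee_pos: [0.5053, 0.3039, 0.2003]
tcp_rot: [180.0, 0.0, 131.0]
wrist_force: [-0.9, 0.1, 0.3]
opening: 0.0853
grasp_force: 0.0
```

```bash
python3 - <<'E'
from h import *
o=bot.get_obs();print(o['time'],o['ee_pos'],o['tcp_rot'],np.round(o['q'],1))
im=camera('wrist');cv2.imwrite('pics/w3.png',im);cv2.imwrite('pics/s3.png',camera('scene'))
from scipy.spatial.transform import Rotation as R
m=camera_model('wrist');W=np.eye(4);W[:3,:3]=R.from_euler('xyz',o['tcp_rot'],degrees=True).as_matrix();W[:3,3]=o['ee_pos'];C=W@m['T_tool_cam']
for p in((.5057,.3038,.116),(.5057,.3038,.064),(.541,.2635,.066),(.4849,.142,.119),(.5747,.1608,.099),(.4602,.1355,.04)):
    q=C[:3,:3].T@(np.array(p)-C[:3,3]);t=np.arctan2(np.hypot(*q[:2]),q[2]);d=q[:2]/np.hypot(*q[:2]);print(p,m['K'][:2,2]+m['K'][0,0]*t*d,proj('scene',p))
E
```

```text
15.5 [0.50526736 0.30390163 0.20030675] [1.79995945e+02 1.62880083e-04 1.31025357e+02] [31.   9.9 12.1 92.2  0.  80. ]
(0.5057, 0.3038, 0.116) [272.76722203 206.38850181] [205.72629053 255.34178143]
(0.5057, 0.3038, 0.064) [272.77750842 189.41389879] [208.24927147 272.40387599]
(0.541, 0.2635, 0.066) [272.94403889 246.02677175] [210.74209527 255.10700455]
(0.4849, 0.142, 0.119) [138.40539235 321.16340689] [262.54807488 221.86046815]
(0.5747, 0.1608, 0.099) [230.26571514 349.91680358] [230.71825207 217.56098341]
(0.4602, 0.1355, 0.04) [142.74460513 269.77166949] [272.39545857 249.37372875]
```

View pics/w3.png

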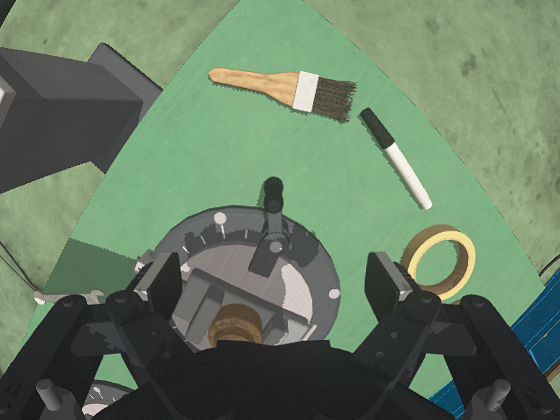

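Wrist view: the lever grip stands at (273,200) under the tool with its axis at (275,246), as predicted. Next a check of the head alignment in the scene view.

```bash
python3 - <<'E'
import cv2
b=cv2.imread('pics/s3.png');cv2.imwrite('pics/s3c.png',cv2.resize(b[190:290,170:300],None,fx=5.5,fy=5.5,interpolation=cv2.INTER_CUBIC))
E
```

```text
(no output)
```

View pics/s3c.png

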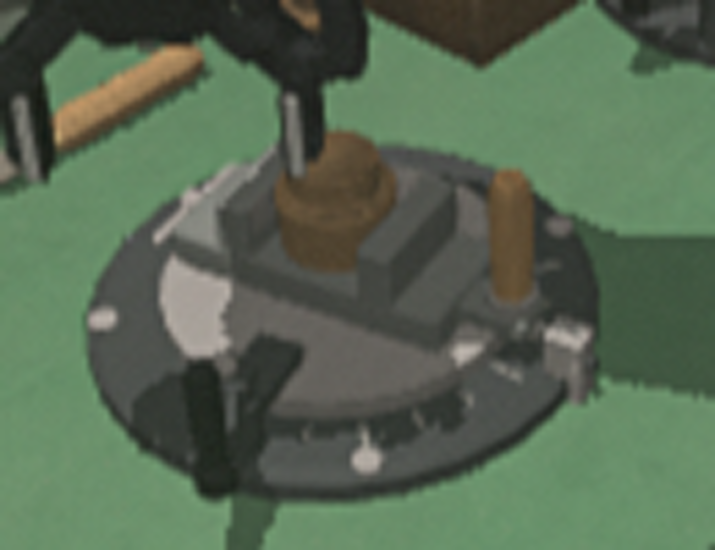

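The scene view shows the handle at (511,178) of the crop, exactly as predicted, with the nose facing the index block. I'll descend and grip the lever.

Call:
{"name": "send_rows", "arguments": {"targets": "0 0 40 0 0;0 0 80 0 0;0 0 108 0 0;0 0 122 0 0;0 0 122 0 0;0 0 122 0 0;0 0 122 0 255;0 0 122 0 255;0 0 122 0 255;0 0 122 0 255;0 0 122 0 255;0 0 122 0 255;0 0 122 0 255;0 0 122 0 255;0 0 122 0 255;0 0 122 0 255", "newtons": 25}}

```text
time: 17.6
ee_pos: [0.5053, 0.304, 0.0784]
tcp_rot: [180.0, 0.0, 131.0]
wrist_force: [-0.5, 1.2, 2.4]
opening: 0.014
grasp_force: 24.4
```

Call:
{"name": "send_rows", "arguments": {"targets": "-0.3 5.7 0 6 255;-1.2 11.4 0 12 255;-2.7 17 0 18 255;-4.8 22.4 0 24 255;-7.4 27.5 0 30 255;-10.5 32.3 0 36 255;-14.1 36.8 0 42 255;-18.2 40.9 0 48 255;-22.7 44.5 0 54 255;-27.5 47.6 0 60 255;-32.6 50.2 0 66 255;-33.5 50.7 0 67 255;-33.5 50.7 0 67 255;-33.5 50.7 0 67 255"}}

```text
time: 19.35
ee_pos: [0.5652, 0.3135, 0.0785]
tcp_rot: [-179.9, -0.1, 64.1]
wrist_force: [-1.6, 8.6, 2.2]
opening: 0.0139
grasp_force: 24.7
```

Call:
{"name": "send_rows", "arguments": {"targets": "0 0 0 0 0;0 0 0 0 0;0 0 0 0 0;0 0 0 0 0;0 0 0 0 0;0 0 -40 0 0;0 0 -90 0 0;0 0 -140 0 0;0 0 -140 0 0;0 0 -140 0 0;0 0 -140 0 0"}}

```text
time: 20.72
ee_pos: [0.5651, 0.3117, 0.2167]
tcp_rot: [-179.9, 0.1, 64.0]
wrist_force: [0.4, -0.4, 1.0]
opening: 0.0854
grasp_force: 0.0
```

```bash
python3 - <<'E'
from h import *
o=bot.get_obs();print(o['time'],o['ee_pos'],o['wrist_force'])
b=camera('scene');cv2.imwrite('pics/s4c.png',cv2.resize(b[190:290,170:300],None,fx=5.5,fy=5.5,interpolation=cv2.INTER_CUBIC))
E
```

```text
20.725 [0.56507507 0.31167592 0.21665784] [ 0.40845552 -0.38293009  1.01874107]
```

View pics/s4c.png

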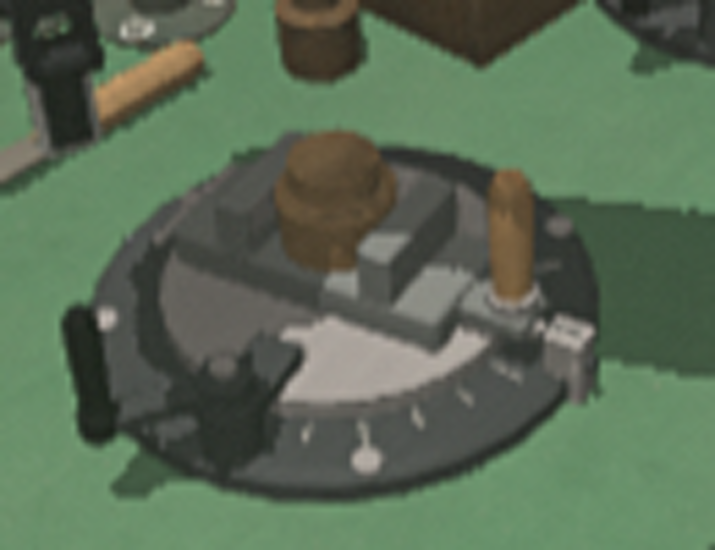

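The lever grip is back at its tight position, at (80,315) in the crop as at the start. The nose tip faces the index block at (550,325), and the gripper is clear. Handing in.

```bash
python3 -c "
from workcell import ticket
print(ticket.job_done())"
```

```text
the job is handed in; nothing more can be done
None
```

I loosened the clamp on the vise with the former, swung its head about 48° clockwise to face the index block, swung the lever back to its tight position and let go. I handed the job in at about 21 s; no verdict came back.

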